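# Load a slide cassette up the reader ramp against its stop

## Robot

A 6-joint arm with a two-finger parallel gripper is mounted at the origin on the work surface. World frame = base frame: x ahead of the robot, y to its left, z up, the work surface at z = 0. Lengths are in m, angles in degrees, forces in N, time in s.
With the tool pointing down it reaches from about 0.35 to 0.975 m from the base axis. Payload 17.4 kg.
Tool frame: the origin (TCP) lies midway between the tips of the shut fingers; the grasp point (between the pads) lies 19 mm behind it; z points along the fingers, y is the line along which they close (so a half turn about z gives the same grasp; the last joint's range is limited). The gripper opens to 85 mm and grips with 20 to 120 N. Pads are 22 mm wide; open, the fingers measure 114 mm over their backs; the gripper's body (76 mm by 85 mm) begins 54 mm behind the grasp point. The pads swing forward as they close: fully open they stand 13 mm farther back than shut.
Start: joints at [65.501, 6.646, 82.598, -0, 90.757, -2.166], TCP at [0.257, 0.624, 0.231] pointing down, gripper open.
Joint ranges: [-162.19, 162.19], [-47.58, 125.68], [4.15, 143.07], [-65.23, 245.23], [0.69, 171.88], [-170.13, 170.13]. Speed limits (degrees/s): [108.29, 108.29, 127.2, 180, 180, 180].

## Interface

Orientations are given as [roll, pitch, yaw] about the fixed x, y, z axes, in that order (R = Rz(yaw) Ry(pitch) Rx(roll)).
In Python, from workcell import ctrl gives the robot as it stands.
- The arm moves only by the shell command python3 -m creep 'ROWS'. ROWS is JSON, a list of rows, each an object with "dp": the shift along the tool's x, y, z in m, a list of three; "twist": the turn about the tool's z in degrees; "jaw": the gripper command: -1 is fully open, 1 is shut, values between are in proportion. In form: [{"dp": [tx, ty, tz], "twist": twist, "jaw": jaw}, ...]. A call has 1 to 5 rows; each row is the pose to reach, as a shift and turn from the pose commanded when the call began, along the tool's axes at that moment; what a row does not reach only later rows make up. A row lasts 1/8 s, in which the tool goes at most 62.5 mm and 10.7 degrees, less where a joint would pass 70% of its speed; a pose out of reach is approached as far as the arm can. A call with a gripper value outside its range is refused whole. The fingers move at their own pace and stop on an object; the grip force is fixed at half the most. Time passes only in rows, so rows that repeat a pose let the fingers close. It gives the time, the measured TCP pose, the force, the opening and the grip force at its end, in the units of the state.
- ctrl.sense(): the state, without advancing time (a new reading comes with each control period).
- ctrl.read_camera(name): name is "scene" or "top"; returns the picture (420x560x3 uint8, red, green, blue); there is no depth.
- ctrl.camera_info(name): a dict with "vfov" (degrees; the focal length in pixels is half the picture's height over the tangent of half this angle, whatever the lens; pixels are square), "cx", "cy" (the principal point, pixels), "xyz" and "rotation" of the camera in the world. Camera axes: x right, y down, z forward; pixel columns grow to the right and rows downward; lengths in m; the calibration is good to about 2 mm. A picture is of the moment at which its call begins. camera_info takes no time and is no camera call.
- ctrl.hand_in(): hands the job in; it is judged then, once.
The state is a dict: "t": time; "joint_pos": joint angles; "qvel": joint speeds; "tau": joint torques, N m; "tcp_pos": TCP position; "tool_rot": TCP orientation; "ft_force": force on the tool from outside, world axes, zero at the start; "ft_torque": the same for the moment, N m; "width": opening from 0.0 (shut) to 1.0 (fully open); "grasp_force": force on a finger pad.
Only numpy, scipy, OpenCV 4.12 (cv2) and the standard library are available. Lean on these libraries where they do the work, as an engineer would, in place of code of your own. Each camera call takes 0.05 s, during which the arm holds its last target. There are 200 camera calls.

## Task

Set the slide cassette down on the level landing at the foot of the slide reader's loading ramp, its narrow nose towards the slope, and let go of it. Then push it from behind up the slope, under the hold-down bar, until its nose bears against the stop, and leave it lying there against the stop. Push gently: the stop is held only by a friction clamp and must not be shoved out of its setting; leave the jar, the dish and the box where they are.

Things in the scene. Friction and masses are not known exactly. Their poses are not given: they have to be found in the camera images.
- cassette: closed flat white slide cassette on the bench, 96 mm long (x), 60 wide (y), 30 tall (z), 0.2 to 0.3 kg. Origin: centre of its underside. Its +x end is the narrow nose, a tab 8 mm long, 44 wide, 4 to 26 mm above the underside (face at x = +48 mm); the other end (x = -48 mm) is a flat face to push on. Grip its flat sides across the 60 mm width. Friction coefficient on the ramp 0.45 to 0.75
- ramp: grey loading ramp of the slide reader, fixed to the bench. Origin: on the bench surface, on the ramp's mid-line, below the knee where the level landing meets the slope; +x points uphill, z up. The reader's white housing (170 mm wide, 125 tall) begins at x = 220 mm. Past the hold-down bar stands the stop: a steel block across the slope, 58 mm wide, 12 thick, 24 tall, black thumbscrew on top
- landing (a point): centre of the level landing's top, 8 mm above the bench; axes as the ramp's. The landing runs from 65 mm before to 65 mm past this point (x), between two guide rails 74 mm apart (y) whose tops stand 6 mm above it. From 25 mm past this point the rails, tops then 10 mm above the landing, draw in to 64 mm apart 20 mm past the knee
- knee (a point): mid-line point of the knee, on the surface, at the slope's foot; axes as the ramp's. The slope climbs at 8 degrees (0.14 rad) between rails 64 mm apart, 8 mm high. The stop's near face is 127 to 167 mm up the slope from here, set anew each time, not measured: feel for it. Its clamp slips at about 14 N. Friction and climb take 1 to 4 N; rubbing on a rail can briefly add some 5 N, short of the stop
- bar (a point): middle of the hold-down bar's underside. The bar crosses the slope 95 mm up from the knee, 36 mm above the slope's surface; it is 10 mm wide and 6 mm thick, dark steel, its posts outside the rails. The cassette passes under it; a hand holding the cassette from above does not
- jar: closed glass specimen jar with black lid, 60 mm across, 85 mm tall, a bystander; origin at the centre of its underside
- dish: closed clear petri dish, 90 mm across, 16 mm tall, a bystander; origin at the centre of its underside
- slidebox: closed blue slide storage box, 90 x 170 x 35 mm, a bystander; origin at the centre of its underside
Things that resemble listed ones, but are neither listed nor needed, are in the scene too. Of the things that look like the cassette, take the one that is nearest to the robot's base at the start.

How it is judged (in metres and radians):
On the way, in this order (a step that is already met when the one before it is completed fails the run):
1. the cassette lies flat on the level landing between the rails (its origin 35 to 90 mm before the knee and within 9 mm of the mid-line), nose towards the slope, let go and at rest (x of cassette in the frame of ramp between -0.09 and -0.035 m and y of cassette in the frame of ramp between -0.009 and 0.009 m and z of cassette in the frame of ramp below 0.012 m and angle between cassette's own z axis and vertical below 0.06 rad and x of stop_c0 in the frame of cassette above 0.1 m and linear speed of cassette below 0.01 m/s and contact force between cassette and the fingers below 0.1 N), for 0.2 s.
2. the cassette's nose presses on the stop with more than 1 N (contact force between cassette and stop_c0 above 1 N), for 0.05 s.
At the end, for the whole second after the job is handed in: the cassette lies flat on the slope (tilted 0.11 to 0.17 rad) between the rails (within 5 mm of the mid-line), nose first, its nose face within 2.5 mm of the stop's face, at rest and let go (x of stop_c0 in the frame of cassette between 0.05 and 0.0565 m and angle between cassette's own z axis and vertical between 0.11 and 0.17 rad and x of cassette in the frame of ramp above 0.06 m and y of cassette in the frame of ramp between -0.005 and 0.005 m and linear speed of cassette below 0.01 m/s and contact force between cassette and the fingers below 0.1 N); the robot touches nothing.
It fails at once if the stop is shoved more than 3 mm from its setting (distance of stop_c0 from where it was at the start of the episode above 0.003 m).
It fails at once if the jar is moved by more than 20 mm (distance of jar from where it was at the start of the episode above 0.02 m).
It fails at once if the dish is moved by more than 20 mm (distance of dish from where it was at the start of the episode above 0.02 m).
It fails at once if the slidebox is moved by more than 20 mm (distance of slidebox from where it was at the start of the episode above 0.02 m).
It also fails if it takes over 64 s, if anything falls off the work surface, if the arm or the gripper's body presses on something with over 40 N, if the wrist force passes 120 N, or if a joint passes its speed limit or range.

## Working session

There is one attempt and no reset: what is moved stays moved. The work goes in short steps, Python scripts to look and compute and a shell command to move; the robot and the scene stay as the last step left them, time stands still between calls to the robot, and variables do not carry over. Pictures are saved under pics/ and viewed, at most 10 in all, crops included, and the job is handed in when it is done.

```bash
mkdir -p pics
python3 - <<'E'
from workcell import ctrl
import cv2
for n in("scene","top"):
    im=ctrl.read_camera(n); cv2.imwrite(f"pics/{n}0.png",im[:,:,::-1]); print(ctrl.camera_info(n))
print(ctrl.sense())
E
```

```text
{'vfov': 48.81860693563945, 'cx': 286.9215716547382, 'cy': 206.08940357829022, 'xyz': array([1.05638008, 0.64664814, 1.07307174]), 'rotation': array([-147.77795914,    0.81785944,  133.17913941])}
{'vfov': 44.23219180501547, 'cx': 285.15757544349674, 'cy': 205.24765400027388, 'xyz': array([0.49004433, 0.18289482, 1.10302899]), 'rotation': array([-172.6593508 ,    0.72295261,  -90.20385201])}
{'t': 0.1, 'joint_pos': array([ 6.54978102e+01,  6.67193207e+00,  8.26307401e+01,  4.10293986e-06,
        9.07557169e+01, -2.16448924e+00]), 'qvel': array([-0.05367176, -0.06518245, -0.11543922, -0.08078469, -0.04969418,
       -0.07880648]), 'tau': array([-1.65035952e-03, -7.33663058e+01, -6.33797622e+01, -1.54284371e-04,
        5.09692487e-03, -9.00577993e-05]), 'tcp_pos': array([0.2564721 , 0.6242058 , 0.23064222]), 'tool_rot': array([-1.79941653e+02, -2.20936568e-03,  1.57662298e+02]), 'ft_force': array([-0.31806098, -0.4746022 ,  0.35641315]), 'ft_torque': array([ 0.03325278,  0.02805503, -0.03920824]), 'grasp_force': 0.0, 'width': 1.000428627372568}
```

View pics/top0.png

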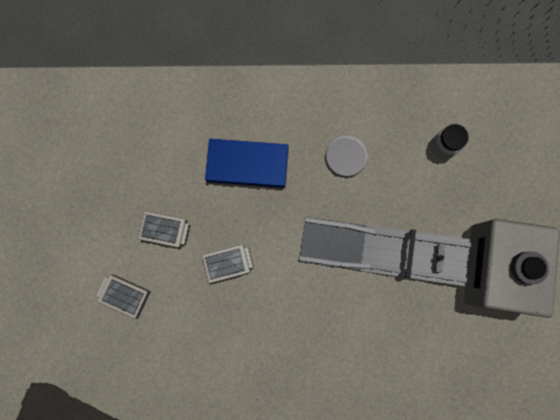

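View pics/scene0.png

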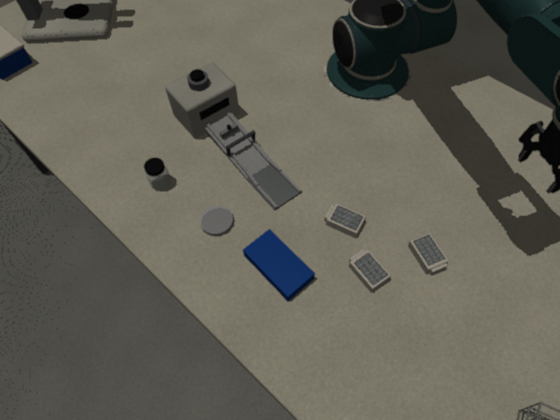

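The top view shows three look-alikes at about (163,230), (228,264) and (123,297). The ramp runs from (302,240) to (470,262), with its uphill end on the right. The jar is at (454,138), the dish at (346,156) and the box at (248,163). Next I'll measure these.

```bash
cat > h.py <<'E'
import numpy as np,cv2
from workcell import ctrl
from scipy.spatial.transform import Rotation as Ro
def cam(n):
    i=ctrl.camera_info(n); return i,Ro.from_euler('xyz',i['rotation'],degrees=True).as_matrix(),210/np.tan(np.radians(i['vfov']/2))
def ray(n,uv,z):
    i,R,f=cam(n); uv=np.atleast_2d(np.float64(uv))
    d=np.c_[(uv[:,0]-i['cx'])/f,(uv[:,1]-i['cy'])/f,np.ones(len(uv))]@R.T
    return (i['xyz']+d*((z-i['xyz'][2])/d[:,2])[:,None])[:,:2]
def pix(n,p):
    i,R,f=cam(n); q=(np.atleast_2d(p)-i['xyz'])@R; return np.c_[q[:,0]/q[:,2]*f+i['cx'],q[:,1]/q[:,2]*f+i['cy']]
E
python3 - <<'E'
from h import *
im=cv2.imread("pics/top0.png")
hsv=cv2.cvtColor(im,cv2.COLOR_BGR2HSV)
for p in [(163,230),(228,264),(123,297),(100,350),(300,360)]: print(p,hsv[p[1],p[0]],ray("top",p,.03), np.linalg.norm(ray("top",p,.03)))
for p in [(142,222),(149,213)]: print(hsv[p[1],p[0]-2:p[0]+6].tolist())
m=((hsv[:,:,1]<32)&(hsv[:,:,2]>70)).astype(np.uint8)*255
m=cv2.morphologyEx(m,cv2.MORPH_CLOSE,np.ones((3,3)))
cs,_=cv2.findContours(m,cv2.RETR_EXTERNAL,cv2.CHAIN_APPROX_SIMPLE)
for c in cs:
    if cv2.contourArea(c)>300: print(cv2.minAreaRect(c),cv2.contourArea(c))
a=cv2.resize(im[205:325,90:290],(800,480),interpolation=cv2.INTER_CUBIC)
b=cv2.resize(im[205:295,290:490],(800,360),interpolation=cv2.INTER_CUBIC)
cv2.imwrite("pics/c1.png",a);cv2.imwrite("pics/c2.png",b)
E
```

```text
(163, 230) [96 14 93] [[0.57756628 0.45111465]] 0.7328623557741034
(228, 264) [101  20 101] [[0.50653515 0.31450022]] 0.5962283507888184
(123, 297) [113  23  88] [[0.43995258 0.52987829]] 0.6887156724414861
(100, 350) [ 26  29 124] [[0.33403526 0.57285925]] 0.6631344305726564
(300, 360) [ 24  31 122] [[0.31372718 0.16714736]] 0.35547571601797956
[[25, 36, 121], [18, 31, 122], [25, 21, 132], [18, 24, 140], [5, 14, 109], [126, 15, 86], [103, 22, 83], [115, 21, 74]]
[[16, 21, 157], [19, 23, 155], [18, 25, 156], [20, 25, 151], [17, 23, 153], [18, 22, 149], [16, 19, 144], [16, 28, 135]]
((279.5, 209.5), (419.0, 559.0), 90.0) 229672.0
```

View pics/c1.png

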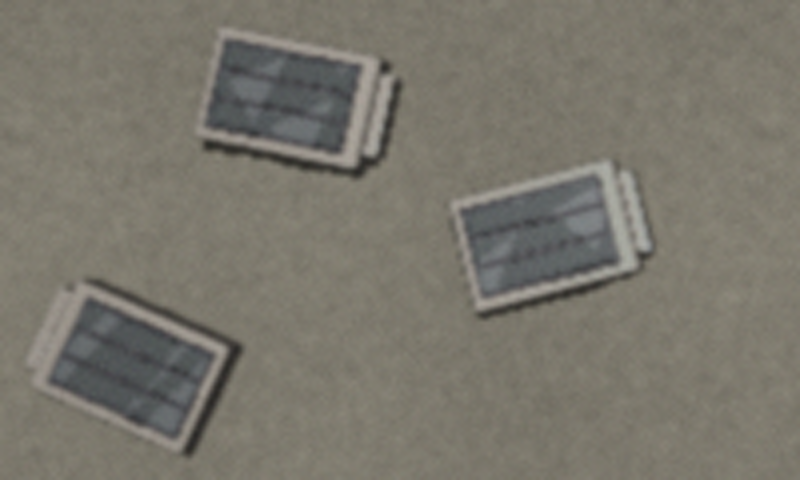

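View pics/c2.png

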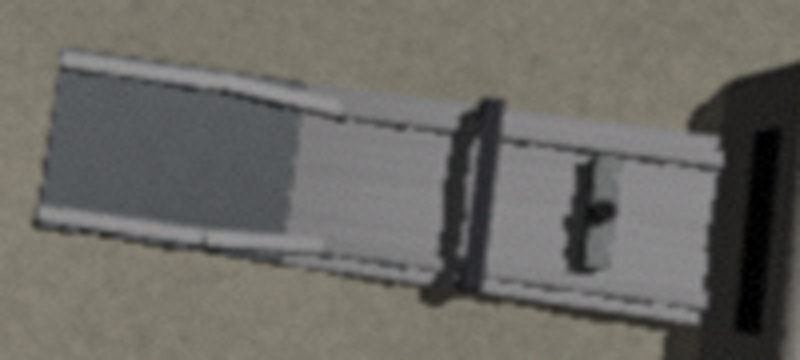

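The nearest candidate is the one at (228,264). It is 0.596 m from the base, against 0.733 m for (163,230) and 0.689 m for (123,297). The crop confirms it is a cassette with its nose to the right. Its corners in the crop are (452,200), (612,160), (638,268) and (480,313). The dark landing in the second crop runs from (52,140) to the knee at (294,174).

Run:
```python
from h import *
c=np.float64([(452,200),(612,160),(638,268),(480,313)])/4+[90,205]-.375
w=ray("top",c,.03); print("corners",w, [np.linalg.norm(w[i]-w[i-1]) for i in range(4)])
d=(w[1]+w[2]-w[0]-w[3]); d/=np.linalg.norm(d); ct=w.mean(0)
print("cassette origin",ct+d*.004,"yaw",np.degrees(np.arctan2(d[1],d[0])), "from rear", (w[0]+w[3])/2+d*.048)
o=np.array([290,205])-.375
R=lambda p,z: ray("top",np.float64(p)/4+o,z)
L=R([(60,72),(42,210)],.008); K=R([(300,112),(288,236)],.008)
print("L",L,"K",K,np.linalg.norm(L[0]-L[1]),np.linalg.norm(K[0]-K[1]))
l=L.mean(0);k=K.mean(0); print(l,k,np.linalg.norm(k-l))
# outer rail edges and bar ends at top z
b=R([(492,102),(476,290)],.008+.095*np.sin(.14)+.042); print("bar",b,b.mean(0))
def hd(v): return np.degrees(np.arctan2(v[1],v[0]))
print("yaw knee-land",hd(k-l),"bar-land",hd(b.mean(0)-l),"bar perp",hd(b[1]-b[0])+90, "dist bar-knee",np.linalg.norm(b.mean(0)-k))
hz=.008+.15*.14
s=R([(603,160),(590,270)],hz+.024);print("stop",s,np.linalg.norm(s[0]-s[1]),s.mean(0),np.linalg.norm(s.mean(0)-k))
e=R([(722,158),(708,316)],.008+.2*.14+.008);print("end",e,e.mean(0),hd(e.mean(0)-l))
for n,p,z in [("jar",(454,138),.085),("dish",(346,156),.016),("box",(248,163),.035)]: print(n,ray("top",p,z))
```

```text
corners [[0.52604096 0.36737176]
 [0.54638519 0.28452339]
 [0.49075075 0.27072119]
 [0.46807819 0.35195899]] [np.float64(0.05997695934882024), np.float64(0.08530967505226987), np.float64(0.057320950858270145), np.float64(0.08434230887792402)]
cassette origin [0.50882813 0.31477459] yaw -75.30993576482985 from rear [0.5092319  0.31323441]
L [[0.59369708 0.15494251]
 [0.52070946 0.16503903]] K [[0.57182941 0.02808362]
 [0.50660284 0.0358905 ]] 0.07368265007978285 0.06569211299973235
[0.55720327 0.15999077] [0.53921613 0.03198706] 0.12926131143340197
bar [[ 0.57230032 -0.06052769]
 [ 0.47875736 -0.04932899]] [ 0.52552884 -0.05492834]
yaw knee-land -97.99885665123102 bar-land -98.38380672948715 bar perp 263.1731994685101 dist bar-knee 0.08798652155332717
stop [[ 0.54349066 -0.11782402]
 [ 0.48839368 -0.10901809]] 0.055796249055458234 [ 0.51594217 -0.11342105] 0.14725894548316618
end [[ 0.54471118 -0.18083462]
 [ 0.46515648 -0.16989512]] [ 0.50493383 -0.17536487] -98.85899620696436
jar [[ 0.75589547 -0.14492129]]
dish [[0.73593387 0.0652643 ]]
box [[0.71789799 0.2739033 ]]
```

```bash
python3 -m creep '[{"dp":[-0.351,-0.191,0.05],"twist":53,"jaw":-1},{"dp":[-0.351,-0.191,0.1],"twist":53,"jaw":-1},{"dp":[-0.351,-0.191,0.1],"twist":53,"jaw":-1},{"dp":[-0.351,-0.191,0.1],"twist":53,"jaw":-1},{"dp":[-0.351,-0.191,0.1],"twist":53,"jaw":-1}]'
```

```text
t: 0.72
tcp_pos: [0.4486, 0.3874, 0.1569]
tool_rot: [-180.0, 0.0, 104.3]
ft_force: [1.2, 1.0, 0.3]
width: 1.001
grasp_force: 0.0
```

```bash
python3 -m creep '[{"dp":[0,0,0],"twist":0,"jaw":-1},{"dp":[0,0,0],"twist":0,"jaw":-1}]'
```

```text
t: 0.98
tcp_pos: [0.4477, 0.3892, 0.1576]
tool_rot: [-180.0, -0.0, 104.7]
ft_force: [0.4, -0.9, -0.6]
width: 0.999
grasp_force: 0.0
```

```bash
python3 -m creep '[{"dp":[-0.088,0.040,0.04],"twist":0,"jaw":-1},{"dp":[-0.088,0.040,0.06],"twist":0,"jaw":-1},{"dp":[-0.088,0.040,0.09],"twist":0,"jaw":-1},{"dp":[-0.088,0.040,0.12],"twist":0,"jaw":-1},{"dp":[-0.088,0.040,0.12],"twist":0,"jaw":-1}]'
```

```text
t: 1.6
tcp_pos: [0.5073, 0.3147, 0.0359]
tool_rot: [-179.8, 0.0, 104.8]
ft_force: [0.1, -0.2, 0.4]
width: 1.002
grasp_force: 0.0
```

```bash
python3 -m creep '[{"dp":[0,0,0.014],"twist":0,"jaw":-1},{"dp":[0,0,0.025],"twist":0,"jaw":-1},{"dp":[0,0,0.025],"twist":0,"jaw":-1},{"dp":[0,0,0.025],"twist":0,"jaw":0},{"dp":[0,0,0.025],"twist":0,"jaw":0.3}]' && python3 -m creep '[{"dp":[0,0,0],"twist":0,"jaw":1},{"dp":[0,0,0],"twist":0,"jaw":1},{"dp":[0,0,0],"twist":0,"jaw":1}]'
```

```text
t: 2.22
tcp_pos: [0.5092, 0.3143, 0.0137]
tool_rot: [179.9, -0.0, 104.7]
ft_force: [0.2, -0.4, -2.3]
width: 0.683
grasp_force: 64.5
t: 2.6
tcp_pos: [0.5092, 0.3143, 0.0137]
tool_rot: [179.9, -0.0, 104.7]
ft_force: [-0.8, -0.1, 6.0]
width: 0.68
grasp_force: 65.5
```

```bash
python3 -m creep '[{"dp":[0,0,-0.05],"twist":0,"jaw":1},{"dp":[0,0,-0.08],"twist":0,"jaw":1},{"dp":[-0.06,0,-0.08],"twist":8,"jaw":1},{"dp":[-0.12,-0.007,-0.08],"twist":16,"jaw":1},{"dp":[-0.17,-0.010,-0.08],"twist":23.2,"jaw":1}]' && python3 -m creep '[{"dp":[0,0,0],"twist":0,"jaw":1},{"dp":[0,0,0],"twist":0,"jaw":1}]'
```

```text
t: 3.22
tcp_pos: [0.542, 0.1452, 0.0928]
tool_rot: [180.0, 0.0, 81.2]
ft_force: [1.2, 0.3, -1.6]
width: 0.682
grasp_force: 66.7
t: 3.48
tcp_pos: [0.542, 0.1473, 0.0927]
tool_rot: [-180.0, -0.0, 81.5]
ft_force: [-0.2, -0.1, -2.7]
width: 0.682
grasp_force: 66.7
```

```bash
python3 -m creep '[{"dp":[-0.040,0.014,0.0],"twist":0,"jaw":1},{"dp":[-0.040,0.014,0.04],"twist":0,"jaw":1},{"dp":[-0.040,0.014,0.04],"twist":0,"jaw":1},{"dp":[-0.040,0.014,0.04],"twist":0,"jaw":1}]'
python3 - <<'E'
from h import *
a=ctrl.read_camera("top")[:,:,::-1];b=ctrl.read_camera("scene")[:,:,::-1]
cv2.imwrite("pics/t1.png",a);cv2.imwrite("pics/s1.png",b)
a=cv2.resize(a[190:290,280:480],(800,400),interpolation=cv2.INTER_CUBIC)
c=pix("scene",[.55,.106,.03])[0].astype(int);print(c)
b=b[c[1]-40:c[1]+40,c[0]-80:c[0]+80] 
b=cv2.resize(b,(400,200),interpolation=cv2.INTER_CUBIC); b=cv2.copyMakeBorder(b,0,0,0,400,cv2.BORDER_CONSTANT)
cv2.imwrite("pics/v1.png",np.vstack([a,b]))
E
```

```text
t: 3.98
tcp_pos: [0.5502, 0.1065, 0.0537]
tool_rot: [180.0, -0.0, 81.6]
ft_force: [-0.2, 0.9, -3.1]
width: 0.679
grasp_force: 66.6
[275 181]
```

View pics/v1.png

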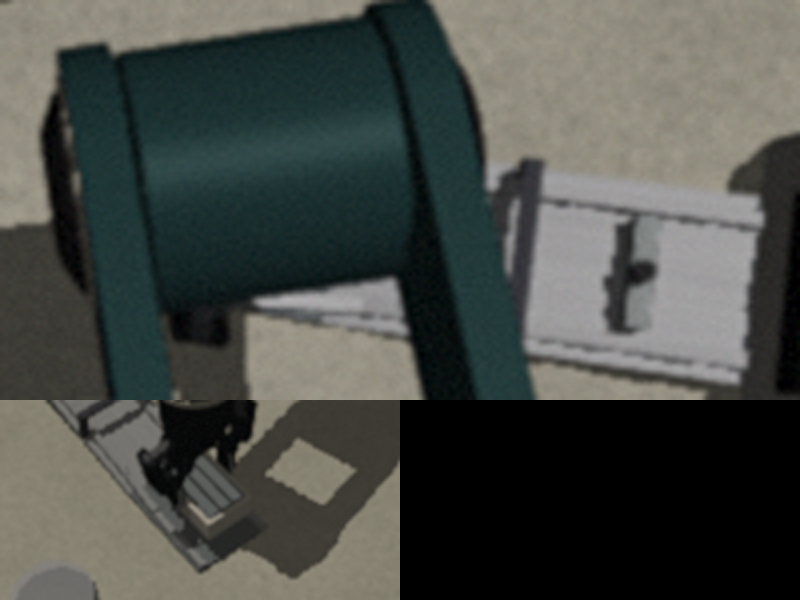

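The scene crop shows the cassette held over the landing with its rear end clear. The arm blocks the top view. I'll lower it and watch the force.

```bash
python3 -m creep '[{"dp":[0,0,0.012],"twist":0,"jaw":1},{"dp":[0,0,0.022],"twist":0,"jaw":1},{"dp":[0,0,0.027],"twist":0,"jaw":1},{"dp":[0,0,0.027],"twist":0,"jaw":1}]'
```

```text
t: 4.58
tcp_pos: [0.5498, 0.1055, 0.0251]
tool_rot: [-179.9, 0.0, 81.5]
ft_force: [0.8, 0.2, -2.7]
width: 0.684
grasp_force: 66.7
```

```bash
python3 -m creep '[{"dp":[0,0,0.002],"twist":0,"jaw":1},{"dp":[0,0,0.0035],"twist":0,"jaw":1},{"dp":[0,0,0.0035],"twist":0,"jaw":1}]'
```

```text
t: 4.95
tcp_pos: [0.55, 0.1055, 0.0222]
tool_rot: [-180.0, 0.0, 81.5]
ft_force: [-1.0, -0.5, -3.0]
width: 0.683
grasp_force: 66.7
```

```bash
python3 -m creep '[{"dp":[0,0,0.0008],"twist":0,"jaw":1},{"dp":[0,0,0.0008],"twist":0,"jaw":1},{"dp":[0,0,0.0008],"twist":0,"jaw":-0.4},{"dp":[0,0,0.0008],"twist":0,"jaw":-0.7},{"dp":[0,0,0.0008],"twist":0,"jaw":-0.7}]'
```

```text
t: 5.58
tcp_pos: [0.5501, 0.1055, 0.0215]
tool_rot: [180.0, -0.0, 81.5]
ft_force: [0.2, -0.2, 0.5]
width: 0.852
grasp_force: 0.0
```

```bash
python3 -m creep '[{"dp":[0,0,-0.03],"twist":0,"jaw":-0.7},{"dp":[0,0,-0.09],"twist":0,"jaw":-0.7},{"dp":[0.06,0,-0.09],"twist":0,"jaw":0},{"dp":[0.12,0,-0.09],"twist":0,"jaw":0.4},{"dp":[0.17,0,-0.09],"twist":0,"jaw":0.4}]' && python3 -m creep '[{"dp":[0.04,0,0],"twist":0,"jaw":0.4},{"dp":[0.04,0,0],"twist":0,"jaw":0.4}]'
python3 - <<'E'
from h import *
a=ctrl.read_camera("top")[:,:,::-1]
cv2.imwrite("pics/t2.png",a)
cv2.imwrite("pics/v2.png",cv2.resize(a[205:295,290:490],(800,360),interpolation=cv2.INTER_CUBIC))
E
```

```text
t: 6.2
tcp_pos: [0.5754, 0.2757, 0.1116]
tool_rot: [180.0, -0.0, 81.5]
ft_force: [0.1, -0.5, 0.2]
width: 0.299
grasp_force: 0.0
t: 6.45
tcp_pos: [0.581, 0.3155, 0.1109]
tool_rot: [-180.0, -0.0, 81.6]
ft_force: [0.2, -1.6, 0.0]
width: 0.296
grasp_force: 0.0
```

View pics/v2.png

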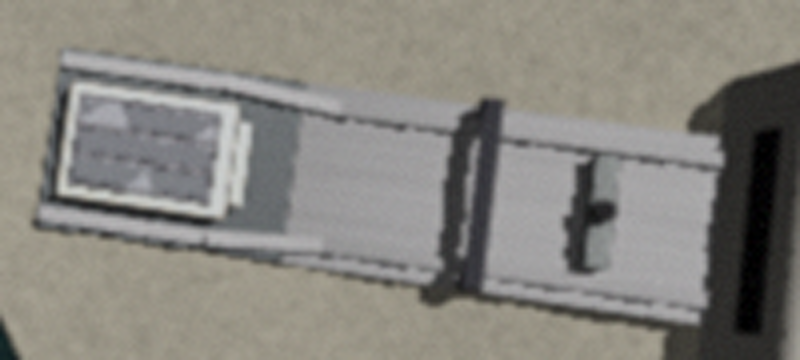

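The cassette lies on the landing between the rails with its nose (240,165) uphill. Its corners in the crop are (70,82), (238,102), (222,218) and (58,195).

Run:
```python
from h import *
o=np.array([290,205])-.375
w=ray("top",np.float64([(70,82),(238,102),(222,218),(58,195)])/4+o,.038)
d=(w[1]+w[2]-w[0]-w[3]);d/=np.linalg.norm(d);c=w.mean(0)+.004*d
k=np.array([.539,.0317]);u=np.array([np.cos(np.radians(-98.5)),np.sin(np.radians(-98.5))]);n=np.array([-u[1],u[0]])
print(c,np.degrees(np.arctan2(d[1],d[0])),"ramp xy",(c-k)@u,(c-k)@n)
r=(w[0]+w[3])/2;print("rear",r,(r-k)@u,(r-k)@n)
t=ctrl.sense()['tcp_pos'];print("tcp ramp xy",(t[:2]-k)@u,(t[:2]-k)@n)
```

```text
[0.55033683 0.10738529] -97.63099127580186 ramp xy -0.07652964511061212 2.530892103798039e-05
rear [0.55657226 0.15392562] -0.12348041940816326 -0.0006868510617229411
tcp ramp xy -0.2854699054891183 -0.00019317840904279425
```

```bash
python3 -m creep '[{"dp":[-0.05,0,0.03],"twist":0,"jaw":0.5},{"dp":[-0.1,0,0.055],"twist":0,"jaw":0.5},{"dp":[-0.13,0,0.08],"twist":0,"jaw":0.5},{"dp":[-0.13,0,0.0887],"twist":0,"jaw":0.5},{"dp":[-0.13,0,0.0887],"twist":0,"jaw":0.5}]' && python3 -m creep '[{"dp":[-0.005,0,0],"twist":0,"jaw":0.5},{"dp":[-0.01,0,0],"twist":0,"jaw":0.5},{"dp":[-0.015,0,0],"twist":0,"jaw":0.5},{"dp":[-0.02,0,0],"twist":0,"jaw":0.5},{"dp":[-0.025,0,0],"twist":0,"jaw":0.5}]'
```

```text
t: 7.12
tcp_pos: [0.5619, 0.1843, 0.0227]
tool_rot: [-180.0, 0.0, 81.4]
ft_force: [0.7, 0.2, 0.0]
width: 0.251
grasp_force: 0.0
t: 7.75
tcp_pos: [0.5583, 0.1598, 0.0229]
tool_rot: [180.0, -0.0, 81.5]
ft_force: [0.4, 2.3, 0.7]
width: 0.251
grasp_force: 1.2
```

```bash
for i in 1 2 3; do :; done; python3 -m creep '[{"dp":[-0.006,0,0],"twist":0,"jaw":0.5},{"dp":[-0.012,0,0],"twist":0,"jaw":0.5},{"dp":[-0.018,0,0],"twist":0,"jaw":0.5},{"dp":[-0.024,0,0],"twist":0,"jaw":0.5},{"dp":[-0.030,0,0],"twist":0,"jaw":0.5}]' && python3 -m creep '[{"dp":[-0.006,0,0],"twist":0,"jaw":0.5},{"dp":[-0.012,0,0],"twist":0,"jaw":0.5},{"dp":[-0.018,0,0],"twist":0,"jaw":0.5},{"dp":[-0.024,0,0],"twist":0,"jaw":0.5},{"dp":[-0.030,0,0],"twist":0,"jaw":0.5}]'
```

```text
t: 8.38
tcp_pos: [0.5537, 0.1298, 0.0227]
tool_rot: [180.0, -0.0, 81.5]
ft_force: [0.9, 3.8, 2.6]
width: 0.251
grasp_force: 1.8
t: 9.0
tcp_pos: [0.5492, 0.1001, 0.0226]
tool_rot: [-180.0, 0.0, 81.5]
ft_force: [0.4, 2.8, 1.5]
width: 0.25
grasp_force: 1.4
```

```bash
python3 -m creep '[{"dp":[-0.006,0,0],"twist":0,"jaw":0.5},{"dp":[-0.012,0,0],"twist":0,"jaw":0.5},{"dp":[-0.018,0,0],"twist":0,"jaw":0.5},{"dp":[-0.024,0,0],"twist":0,"jaw":0.5},{"dp":[-0.030,0,0],"twist":0,"jaw":0.5}]' && python3 -m creep '[{"dp":[-0.005,0,0],"twist":0,"jaw":0.5},{"dp":[-0.010,0,0],"twist":0,"jaw":0.5},{"dp":[-0.015,0,0],"twist":0,"jaw":0.5},{"dp":[-0.020,0,0],"twist":0,"jaw":0.5},{"dp":[-0.025,0,0],"twist":0,"jaw":0.5}]'
python3 - <<'E'
from h import *
a=ctrl.read_camera("top")[:,:,::-1];cv2.imwrite("pics/t3.png",a)
cv2.imwrite("pics/v3.png",cv2.resize(a[205:295,290:490],(800,360),interpolation=cv2.INTER_CUBIC))
E
```

```text
t: 9.62
tcp_pos: [0.5447, 0.0704, 0.0225]
tool_rot: [-180.0, 0.0, 81.5]
ft_force: [0.2, 2.1, -0.4]
width: 0.251
grasp_force: 0.9
t: 10.25
tcp_pos: [0.5411, 0.0459, 0.0228]
tool_rot: [180.0, -0.0, 81.5]
ft_force: [0.5, 4.4, 3.2]
width: 0.255
grasp_force: 2.5
```

View pics/v3.png

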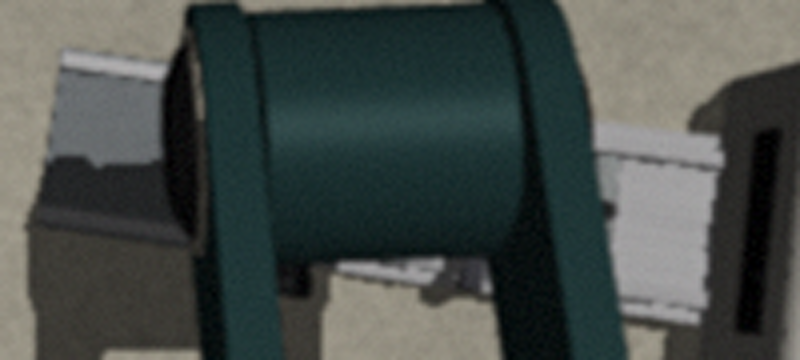

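The arm hides the cassette in this view, so I'll go by feel from here.

```bash
python3 -m creep '[{"dp":[-0.005,0,0],"twist":0,"jaw":0.5},{"dp":[-0.010,0,0],"twist":0,"jaw":0.5},{"dp":[-0.015,0,0],"twist":0,"jaw":0.5},{"dp":[-0.020,0,0],"twist":0,"jaw":0.5},{"dp":[-0.025,0,0],"twist":0,"jaw":0.5}]' && python3 -m creep '[{"dp":[-0.001,0,0],"twist":0,"jaw":0.5},{"dp":[-0.002,0,0],"twist":0,"jaw":0.5},{"dp":[-0.003,0,0],"twist":0,"jaw":0.5},{"dp":[-0.004,0,0],"twist":0,"jaw":0.5},{"dp":[-0.005,0,0],"twist":0,"jaw":0.5}]'
```

```text
t: 10.92
tcp_pos: [0.5379, 0.0216, 0.0233]
tool_rot: [179.9, -0.1, 81.5]
ft_force: [0.4, 5.2, 4.9]
width: 0.251
grasp_force: 3.0
t: 11.55
tcp_pos: [0.5372, 0.0168, 0.0233]
tool_rot: [179.9, -0.0, 81.5]
ft_force: [1.0, 6.9, 4.8]
width: 0.252
grasp_force: 3.1
```

```bash
python3 -m creep '[{"dp":[-0.001,0,-0.0002],"twist":0,"jaw":0.5},{"dp":[-0.002,0,-0.0004],"twist":0,"jaw":0.5},{"dp":[-0.003,0,-0.0006],"twist":0,"jaw":0.5},{"dp":[-0.004,0,-0.0008],"twist":0,"jaw":0.5},{"dp":[-0.005,0,-0.001],"twist":0,"jaw":0.5}]' && python3 -m creep '[{"dp":[-0.001,0,-0.00014],"twist":0,"jaw":0.5},{"dp":[-0.002,0,-0.0003],"twist":0,"jaw":0.5},{"dp":[-0.003,0,-0.0004],"twist":0,"jaw":0.5},{"dp":[-0.004,0,-0.0006],"twist":0,"jaw":0.5},{"dp":[-0.005,0,-0.0007],"twist":0,"jaw":0.5}]'
```

```text
t: 12.18
tcp_pos: [0.5362, 0.0118, 0.0241]
tool_rot: [180.0, -0.0, 81.5]
ft_force: [0.0, 5.0, 3.6]
width: 0.249
grasp_force: 2.5
t: 12.8
tcp_pos: [0.5355, 0.0068, 0.0247]
tool_rot: [180.0, -0.0, 81.5]
ft_force: [1.1, 5.8, 4.5]
width: 0.246
grasp_force: 2.9
```

```bash
python3 -m creep '[{"dp":[-0.0006,0,-0.0001],"twist":0,"jaw":0.5},{"dp":[-0.0012,0,-0.0002],"twist":0,"jaw":0.5},{"dp":[-0.0018,0,-0.0003],"twist":0,"jaw":0.5},{"dp":[-0.0024,0,-0.0004],"twist":0,"jaw":0.5},{"dp":[-0.003,0,-0.0005],"twist":0,"jaw":0.5}]'
```

```text
t: 13.42
tcp_pos: [0.535, 0.0038, 0.0252]
tool_rot: [180.0, -0.0, 81.5]
ft_force: [0.2, 4.4, 4.4]
width: 0.248
grasp_force: 2.6
```

```bash
python3 -m creep '[{"dp":[-0.0006,0,-0.0001],"twist":0,"jaw":0.5},{"dp":[-0.0012,0,-0.0002],"twist":0,"jaw":0.5},{"dp":[-0.0018,0,-0.0003],"twist":0,"jaw":0.5},{"dp":[-0.0024,0,-0.0004],"twist":0,"jaw":0.5}]'
```

```text
t: 13.92
tcp_pos: [0.5346, 0.0014, 0.0255]
tool_rot: [180.0, -0.0, 81.5]
ft_force: [-0.3, 6.1, 3.6]
width: 0.252
grasp_force: 2.6
```

```bash
python3 -m creep '[{"dp":[-0.0005,0,-0.0001],"twist":0,"jaw":0.5},{"dp":[-0.001,0,-0.0002],"twist":0,"jaw":0.5},{"dp":[-0.0015,0,-0.0003],"twist":0,"jaw":0.5},{"dp":[-0.002,0,-0.0004],"twist":0,"jaw":0.5}]'
```

```text
t: 14.42
tcp_pos: [0.5342, -0.0007, 0.0258]
tool_rot: [180.0, -0.0, 81.5]
ft_force: [0.9, 5.3, 3.8]
width: 0.253
grasp_force: 2.5
```

```bash
python3 -m creep '[{"dp":[-0.0005,0,-0.0001],"twist":0,"jaw":0.5},{"dp":[-0.001,0,-0.0002],"twist":0,"jaw":0.5},{"dp":[-0.0015,0,-0.0003],"twist":0,"jaw":0.5}]'
```

```text
t: 14.8
tcp_pos: [0.5339, -0.0022, 0.0261]
tool_rot: [180.0, -0.0, 81.5]
ft_force: [0.0, 4.6, 4.1]
width: 0.251
grasp_force: 2.5
```

```bash
python3 -m creep '[{"dp":[-0.0005,0,-0.0001],"twist":0,"jaw":0.5},{"dp":[-0.001,0,-0.0002],"twist":0,"jaw":0.5},{"dp":[-0.0015,0,-0.0003],"twist":0,"jaw":0.5}]'
```

```text
t: 15.18
tcp_pos: [0.5338, -0.003, 0.0263]
tool_rot: [180.0, -0.1, 81.5]
ft_force: [4.0, 13.9, 0.8]
width: 0.248
grasp_force: 6.9
```

```bash
python3 -m creep '[{"dp":[-0.0005,0,-0.0001],"twist":0,"jaw":0.5},{"dp":[-0.001,0,-0.0002],"twist":0,"jaw":0.5},{"dp":[-0.0015,0,-0.0003],"twist":0,"jaw":0.5}]'
python3 - <<'E'
from h import *
a=ctrl.read_camera("scene")[:,:,::-1];cv2.imwrite("pics/s4.png",a)
print(pix("scene",[.516,-.113,.05]))
cv2.imwrite("pics/v4.png",cv2.resize(a[100:200,190:290],(600,600),interpolation=cv2.INTER_CUBIC))
E
```

```text
t: 15.55
tcp_pos: [0.5336, -0.004, 0.0264]
tool_rot: [180.0, -0.1, 81.5]
ft_force: [3.7, 15.8, 1.0]
width: 0.254
grasp_force: 8.2
[[229.01383345 128.81126283]]
```

View pics/v4.png

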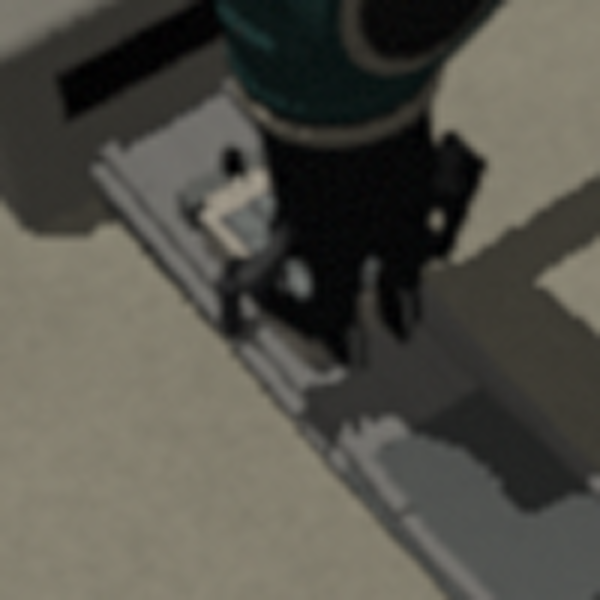

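The crop shows the nose against the stop at about (210,200). The force jumped to 14–16 N, so it's in contact, and the stop may have slipped about 1 mm at most. I'll back off straight down the slope now.

```bash
python3 -m creep '[{"dp":[0.002,0,0],"twist":0,"jaw":0.5},{"dp":[0.006,0,0],"twist":0,"jaw":0.5},{"dp":[0.02,0,0],"twist":0,"jaw":0.5},{"dp":[0.05,0,0],"twist":0,"jaw":0.5},{"dp":[0.05,0,-0.03],"twist":0,"jaw":0.5}]' && python3 -m creep '[{"dp":[0.06,0,-0.06],"twist":0,"jaw":0.5},{"dp":[0.12,0,-0.12],"twist":0,"jaw":0.5},{"dp":[0.18,0,-0.12],"twist":0,"jaw":0.5},{"dp":[0.24,0,-0.12],"twist":0,"jaw":0.5},{"dp":[0.24,0,-0.12],"twist":0,"jaw":0.5}]'
python3 - <<'E'
from h import *
a=ctrl.read_camera("top")[:,:,::-1];cv2.imwrite("pics/t5.png",a)
cv2.imwrite("pics/v5.png",cv2.resize(a[205:295,340:490],(800,480),interpolation=cv2.INTER_CUBIC))
E
```

```text
t: 16.23
tcp_pos: [0.5397, 0.0462, 0.0548]
tool_rot: [-179.8, 0.0, 81.6]
ft_force: [-0.2, 0.6, -0.3]
width: 0.252
grasp_force: 0.0
t: 16.85
tcp_pos: [0.5762, 0.2852, 0.1768]
tool_rot: [180.0, -0.0, 81.6]
ft_force: [0.7, -0.6, -0.1]
width: 0.253
grasp_force: 0.0
```

View pics/v5.png

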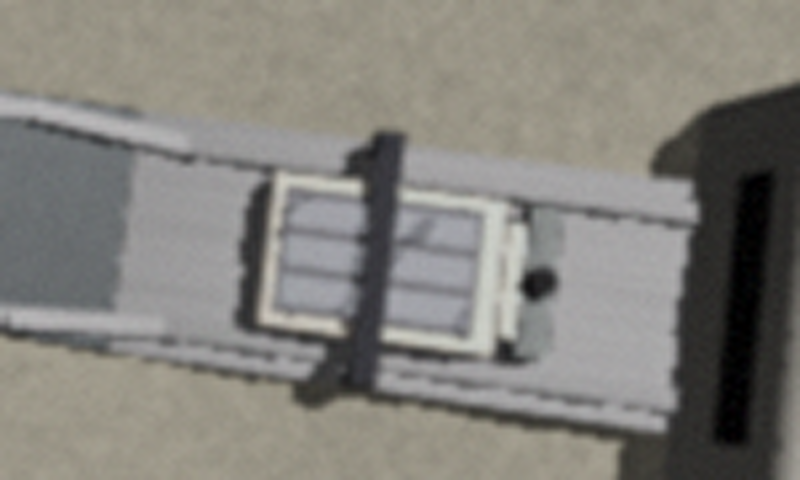

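The cassette lies flat between the rails under the bar, with its nose at (523,283) touching the stop. The thumbscrew has moved about 0.5 px, or about 1 mm. I'm handing it in.

```bash
python3 -c "
from workcell import ctrl
print(ctrl.hand_in())"
```

```text
the job is handed in; nothing more can be done
None
```

The cassette was set down on the landing, pushed up under the bar to the stop and left lying against it, and the job is handed in; peak push was about 16 N, just over the clamp's 14 N slip force, and the stop appears to have moved about 1 mm (limit 3 mm).

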